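# Open the safety-capped solvent can

### The arm

A 6-joint arm with a two-finger parallel gripper is mounted at the origin on the work surface. World frame = base frame: x ahead of the robot, y to its left, z up, the work surface at z = 0. Lengths are in m, angles in rad, forces in N, time in s.
With the tool pointing down it reaches from about 0.325 to 0.9 m from the base axis. Payload 3.5 kg.
Tool frame: the origin (TCP) lies at the very end of the fingers, on their centre line; the grasp point (between the pads) lies 19 mm behind it (ctrl.tcp_to_grasp is the distance from the TCP to the grasp point, in m); z points along the fingers, x is the direction in which the jaws open and shut, and the axes are right-handed (so a half turn about z gives the same grasp; the last joint's range is limited). The gripper opens to 85 mm and grips with 20 to 120 N. Pads are 22 mm wide; open, the fingers measure 114 mm over their backs; the gripper's body (76 mm by 85 mm) begins 54 mm behind the grasp point. The pads swing forward as they close: fully open they stand 13 mm farther back than shut.
Start: joints at [-1.263, 0.276, -0.026, 1.268, 0, 1.467], TCP at [0.25, -0.573, 0.231] pointing down, gripper open.
Joint ranges: [-3.12, 3.12], [-0.85, 1.88], [-1.08, 1.24], [-1.95, 2.15], [-1.57, 1.53], [-3.14, 3.14]. Speed limits (rad/s): [2.57, 2.57, 3.14, 3.14, 3.14, 3.14].

### API

Orientations are given as a 3x3 rotation matrix whose columns are the frame's x, y, z axes.
In Python, from workcell import ctrl gives the robot as it stands. Calls block until the motion is done:
- ctrl.goto(position, orientation): joint-space move of the TCP to a pose.
- ctrl.move_l(position, velocity=0.15, attitude=None, contact_N=None): straight line of the TCP; attitude=None keeps the orientation; velocity is the mean speed in m/s. With contact_N (N) it stops when the force on the tool has changed by that much, and returns True; else False.
- ctrl.move_joints(angles): joint-space move.
- ctrl.gripper_open() and ctrl.gripper_close(): open the fingers fully, or close them until they stop; the grip force is fixed at half the most.
- ctrl.hold(seconds).
- ctrl.solve_ik(position, orientation): joint angles nearest the present ones, or None.
- ctrl.observe(): the state.
- ctrl.get_image(name): name is "side" or "top" or "wrist"; returns a dict with "img" (400x640x3 uint8, red, green, blue), "K" (3x3 intrinsics, pixels), "view" (4x4, takes a point from world to camera coordinates); the wrist camera has in their place "T_tool_cam" (4x4, takes a point from camera to tool coordinates, whose origin is the TCP and whose axes are the tool frame's). Camera axes: x right, y up, looking along -z (the intrinsics and any distortion apply to the point x, -y, -z); pixel columns grow to the right and rows downward; lengths in m; the calibration is good to about 2 mm. The wrist camera is an equidistant fisheye: a pixel r from the principal point sees the ray r / f radians off the axis. A picture is of the moment at which its call begins: read the wrist's pose just before it. There is no depth.
A pose or a line that the arm cannot do raises ctrl.IKError and nothing moves.
- ctrl.sign_off(): hands the job in, once; it reports no verdict.
Trained networks look in a picture, given as the dict that the camera call returned (one of the last four; its "shot" number tells which), for a name from the list of things; names that differ only in an ending like _2 or _b are one class to them, and where a whole thing is asked for, a point or a joint stands for the part that bears it (a point fixed in the world has none). Each returns a list of dicts, best first, with "p" (0 to 1); they miss things now and then, are a little off and sometimes report something else, mostly with a low value. They report only what shows in the picture. A call takes as long as a camera call. They do not tell look-alikes from the thing itself.
- ctrl.recognise(query, picture): "box" ([left, top, right, bottom] in pixels, round what is visible of it).
- ctrl.landmark_of(query, picture): "pixel" ([column, row] in pixels: a listed point, or the origin of a listed thing).
The state is a dict: "time": time; "q": joint angles; "joint_velocities": joint speeds; "joint_efforts": joint torques, N m; "tool_pos": TCP position; "tool_rot": TCP orientation; "force": force on the tool from outside, world axes, zero at the start; "moment": the same for the moment, N m; "grip_width": opening from 0.0 (shut) to 1.0 (fully open).
Only numpy, scipy, OpenCV 4.12 (cv2) and the standard library are available. Lean on these libraries where they do the work, as an engineer would, in place of code of your own. Each camera call takes 0.05 s, during which the arm holds its last target. There are 200 camera calls.

### The job

Open the solvent can: press its safety cap down against the spring until you feel it bear firmly on the rubber seal, without squashing the seal (about 16 N is right, over 20 is too much), keep it pressed while you turn it anticlockwise, and lift it off. Set the cap down gently, knob up, in the middle of the round dish and let go. Leave everything else on the bench where it is.

Things in the scene. Friction and masses are not known exactly. Their poses are not given: they have to be found in the camera images.
- cap: Grey plastic press-and-turn safety cap, about 80 g: a ribbed skirt 60 mm in diameter, 43 mm tall, open below (inner diameter 50), and on it a round ribbed grip knob 36 mm in diameter, 28 mm tall. Origin on the axis at the skirt's lower rim, z up: shoulder around the knob at z = 43 mm, knob top at 71 mm. It starts locked on the can's neck, with about 1 mm of sideways play.
- cap_shoulder (a point): On the cap's axis at the height of its flat shoulder, at the foot of the knob (cap z = 43 mm); fingertips may push on the shoulder. To open: push down, then, held down, turn anticlockwise seen from above about 75 degrees (1.31 rad) to a hard stop. Let up, the spring lifts the cap 1.5 mm and it lifts straight off; the skirt is clear of the neck 20 mm higher.
- cap_bar (a point): Underside of the steel cross-bar (30 x 7 x 7 mm, along the cap's x axis) inside the cap, on the axis at cap z = 8 mm. A spring (5 N at first, 0.2 N per mm) pushes it up into notches where it turns only about 5 degrees; pushed down it meets a stiff rubber seal (10 N per mm). It leaves the notches only once it squeezes the seal by 0.5 mm: 11 to 14 N of push in all.
- can_neck (a point): Centre of the top of the can's neck, 168 mm over the bench; the neck is 48 mm in diameter. The seal inside lies 4.5 to 16 mm below the locked cap's cross-bar: it differs from can to can and cannot be seen, so feel for it; the push rises steeply there. A total push of 15 to 18 N is right; from about 22 N the seal is spoilt (over 16 N on it).
- can: Aluminium solvent can, 76 mm in diameter, fixed fast in a wooden block 110 x 110 x 40 mm. Origin at the centre of the block's underside, on the bench. With the cap locked, the cap's origin is on the can's axis at z = 149 mm (shoulder 192, knob top 220) and the cap's x axis stands 75 degrees clockwise (from above) of the can's x axis; the cap is free when the two are parallel.
- dish: Shallow round steel dish, loose, 350 g, 104 mm in diameter over the rim, 10 mm tall, flat inside (floor 4 mm above the bench, about 86 mm across). Origin at the centre of its underside. It and an oblong tray may be in either of two places.
- glue: White glue bottle 150 mm tall. A bystander. Origin at the centre of its underside.
- stick: Glue stick standing 98 mm tall. A bystander. Origin at the centre of its underside.
- jar_a: Small paint jar, 50 mm tall, nearest the robot. A bystander. Origin at the centre of its underside.
- jar_b: Small paint jar, 50 mm tall, farther off. A bystander. Origin at the centre of its underside.
- garage: Model garage on a 110 x 150 mm base. A bystander. Origin at the centre of its underside.
- tray: Oblong parts tray 90 x 70 x 18 mm. A bystander. Origin at the centre of its underside.
- brush: Brush 200 mm long, lying. A bystander. Origin at the middle of its length.
There are look-alikes about, which are no part of the job. Leave any blue or yellow look-alike of the cap alone.

How it is judged:
On the way, in this order (a step that is already met when the one before it is completed fails the run):
1. the cap, still on the neck, is turned to the free position (within 0.2 rad of the slot) (angle between the x axis of cap and the x axis of can, either way round below 0.2 rad and z of cap in the frame of can below 0.157 m and horizontal distance between cap and can below 0.006 m), for 0.05 s.
2. the cap is lifted clear of the neck, upright (z of cap in the frame of can above 0.172 m and angle between cap's own z axis and vertical below 0.35 rad), for 0.05 s.
At the end, for the whole second after the job is handed in: The cap stands knob up (within 0.1 rad) flat on the dish's floor, within 15 mm of the dish's centre, at rest; the dish lies flat within 30 mm of where it was (horizontal distance between cap and dish below 0.015 m and z of cap in the frame of dish between 0.001 and 0.008 m and angle between the z axis of cap and the z axis of dish, either way round below 0.08 rad and angle between cap's own z axis and vertical below 0.1 rad and angle between dish's own z axis and vertical below 0.06 rad and linear speed of cap below 0.02 m/s and distance of dish from where it was at the start of the episode below 0.03 m); the robot touches nothing.
It fails at once if the seal is squashed: more than 16 N on the seal alone (22 N or more of push in all) (contact force between cap and seal_c0 above 16 N).
It fails at once if the cap is dropped (falls free faster than 0.6 m/s, some 20 mm) (contact force between each of the arm, the fingers and cap below 0.05 N and linear speed of cap above 0.6 m/s).
It fails at once if a bystander is shifted by more than 25 mm or knocked over (distance of any of glue, stick, jar_a, jar_b, garage, tray, brush from where it was at the start of the episode above 0.025 m or angle between any of glue, stick, jar_a, jar_b, garage, tray's own z axis and vertical above 0.5 rad).
It also fails if it takes over 64 s, if anything falls off the work surface, if the arm or the gripper's body presses on something with over 40 N, if the wrist force passes 120 N, or if a joint passes its speed limit or range.

## Working session

There is one attempt and no reset: what is moved stays moved. The work goes in short steps, each a Python script; the robot and the scene stay as the last script left them, time stands still between calls to the robot, and variables do not carry over. Pictures are saved under pics/ and viewed, about 8 in all and at most 12, crops included, and the job is handed in when it is done.

```bash
mkdir -p pics; ls
cat > h.py <<'E'
import numpy as np, cv2
from workcell import ctrl
def ray(pic, px):
    """world ray (origin, dir) for fixed cams"""
    K=np.array(pic["K"]);V=np.array(pic["view"]);R=V[:3,:3];t=V[:3,3]
    d=np.linalg.inv(K)@np.array([px[0],px[1],1.]);d=np.array([d[0],-d[1],-d[2]])
    return -R.T@t, R.T@d
def wray(pic, px, pos, rot):
    K=np.array(pic["K"]);T=np.array(pic["T_tool_cam"])
    a=np.array([(px[0]-K[0,2])/K[0,0],(px[1]-K[1,2])/K[1,1]]);th=np.linalg.norm(a)
    u=a/max(th,1e-9)*np.sin(th);d=np.array([u[0],-u[1],-np.cos(th)])
    rot=np.array(rot);return np.array(pos)+rot@T[:3,3], rot@T[:3,:3]@d
def atz(r,z):
    o,d=r;return o+d*(z-o[2])/d[2]
def proj(pic,P):
    V=np.array(pic["view"]);c=V[:3,:3]@np.array(P)+V[:3,3];p=np.array(pic["K"])@np.array([c[0],-c[1],-c[2]]);return p[:2]/p[2]
def save(pic,name,box=None,s=1):
    im=cv2.cvtColor(np.array(pic["img"]),cv2.COLOR_RGB2BGR)
    if box is not None: im=im[box[1]:box[3],box[0]:box[2]]
    cv2.imwrite("pics/"+name,cv2.resize(im,None,fx=s,fy=s,interpolation=cv2.INTER_CUBIC))
E
python3 - <<'E'
from h import *
s=ctrl.observe();print(s["time"],s["tool_pos"],s["force"],ctrl.tcp_to_grasp)
zs={"cap":.149,"cap_shoulder":.192,"can_neck":.168,"can":0,"dish":0,"glue":0,"stick":0,"jar_a":0,"garage":0,"tray":0,"brush":.005}
P={c:ctrl.get_image(c) for c in("top","side")}
for c,p in P.items():
    save(p,c+".png"); print(c,"cam at",ray(p,(0,0))[0].round(3))
    for n,z in zs.items():
        for d in ctrl.landmark_of(n,p)[:3]: 
            if d["p"]>.2: print(n,round(d["p"],2),np.round(d["pixel"]),atz(ray(p,d["pixel"]),z).round(3))
E
python3 -c "
import cv2,numpy as np
cv2.imwrite('pics/both.png',cv2.resize(np.vstack([cv2.imread('pics/top.png'),cv2.imread('pics/side.png')]),(480,600)) )"
```

```text
pics
0.0 [ 0.24933187 -0.57224596  0.23013971] [-0.0775708  -0.13090362 -0.53160014] 0.0187
top cam at [ 0.504 -0.041  1.236]
cap 0.91 [253. 166.] [0.641 0.102 0.149]
cap 0.85 [244. 214.] [0.528 0.123 0.149]
cap 0.8 [202. 219.] [0.519 0.221 0.149]
cap_shoulder 0.82 [198. 218.] [0.521 0.222 0.192]
cap_shoulder 0.73 [253. 162.] [0.643 0.096 0.192]
cap_shoulder 0.58 [239. 216.] [0.524 0.129 0.192]
can 0.71 [252. 216.] [0.527 0.127 0.   ]
dish 0.79 [334. 240.] [ 0.459 -0.089  0.   ]
glue 0.78 [296. 135.] [0.741 0.006 0.   ]
glue 0.28 [388. 256.] [ 0.413 -0.231  0.   ]
stick 0.55 [388. 258.] [ 0.41  -0.232  0.   ]
jar_a 0.66 [420. 144.] [ 0.712 -0.327  0.   ]
jar_a 0.61 [298. 264.] [0.398 0.007 0.   ]
garage 0.8 [205. 130.] [0.759 0.249 0.   ]
tray 0.85 [381. 183.] [ 0.608 -0.219  0.   ]
tray 0.23 [435. 216.] [ 0.517 -0.361  0.   ]
brush 0.71 [436. 215.] [ 0.52  -0.36   0.005]
brush 0.6 [242. 214.] [0.532 0.153 0.005]
brush 0.34 [386. 254.] [ 0.42  -0.226  0.005]
side cam at [ 0.389 -0.736  0.739]
cap 0.93 [332. 189.] [ 0.592 -0.053  0.149]
cap 0.9 [246. 200.] [ 0.404 -0.032  0.149]
cap 0.77 [288. 151.] [0.53  0.125 0.149]
cap_shoulder 0.94 [340. 178.] [ 0.604 -0.071  0.192]
cap_shoulder 0.89 [286. 136.] [0.529 0.125 0.192]
cap_shoulder 0.47 [276. 154.] [0.492 0.055 0.192]
can_neck 0.86 [287. 144.] [0.53  0.125 0.168]
can 0.66 [289. 197.] [0.523 0.123 0.   ]
dish 0.68 [283. 261.] [ 0.46  -0.097 -0.   ]
glue 0.8 [381. 211.] [ 0.74  -0.005  0.   ]
stick 0.68 [275. 314.] [ 0.415 -0.233  0.   ]
stick 0.5 [363. 284.] [ 0.615 -0.213  0.   ]
jar_a 0.91 [422. 316.] [ 0.703 -0.324  0.   ]
jar_a 0.82 [246. 233.] [ 0.391  0.019 -0.   ]
garage 0.76 [352. 157.] [0.749 0.251 0.   ]
garage 0.29 [279. 263.] [ 0.45 -0.1   0.  ]
tray 0.66 [361. 284.] [ 0.61  -0.213 -0.   ]
brush 0.93 [345. 354.] [ 0.525 -0.36   0.005]
brush 0.37 [286. 143.] [0.568 0.377 0.005]
```

View pics/top.png

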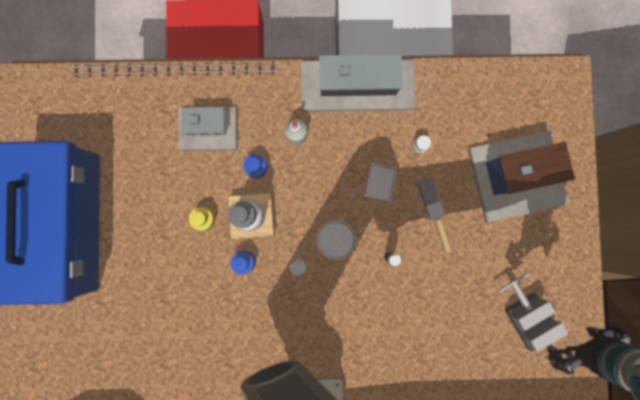

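View pics/side.png

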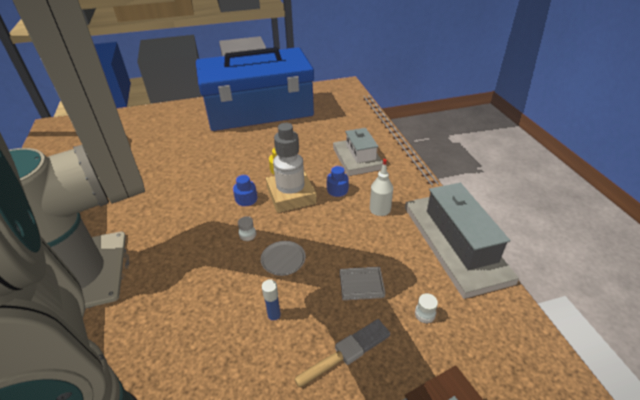

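Top view: the grey cap sits on the can in the wooden block at about (245,214). The look-alikes are blue at (255,166) and (243,263) and yellow at (201,219); all three stand on the bench, so they aren't the one. The dish is round at (335,240), and the tray is oblong at (381,183). The side view agrees: the grey cap is on the can at (287,140) and the dish at (283,259). Next I'll hover above the can, check the joint range for the turn, and take a close look.

```bash
cat >> h.py <<'E'
def down(a):
    x=np.array([np.cos(a),np.sin(a),0]);z=np.array([0,0,-1.]);return np.column_stack([x,np.cross(z,x),z])
E
python3 - <<'E'
from h import *
s=ctrl.observe();R=np.array(s["tool_rot"]);print("yaw0",np.arctan2(R[1,0],R[0,0]))
for a in np.arange(-180,181,30):
    q=ctrl.solve_ik([.529,.125,.30],down(np.radians(a)));print(a,None if q is None else np.round(q,2))
a0=np.radians(-30)
ctrl.move_l([.25,-.572,.32]);ctrl.goto([.49,.11,.34],down(a0))
s=ctrl.observe();p=ctrl.get_image("wrist");save(p,"w1.png");print(s["time"],s["q"],s["tool_pos"],s["force"])
for n,z in {"cap":.149,"cap_shoulder":.192,"can_neck":.168,"can":0,"dish":0}.items():
    for d in ctrl.landmark_of(n,p)[:3]: print(n,round(d["p"],2),np.round(d["pixel"]),atz(wray(p,d["pixel"],s["tool_pos"],s["tool_rot"]),z).round(4))
E
```

```text
yaw0 -1.159931380491003
-180 [ 0.11  0.1  -0.09  1.37  0.   -1.46]
-150 [ 0.11  0.1  -0.09  1.37  0.   -1.98]
-120 [ 0.11  0.1  -0.09  1.37  0.   -2.5 ]
-90 [ 0.11  0.1  -0.09  1.37  0.   -3.03]
-60 [ 0.11  0.1  -0.09  1.37  0.    2.73]
-30 [ 0.11  0.1  -0.09  1.37  0.    2.21]
0 [ 0.11  0.1  -0.09  1.37  0.    1.68]
30 [ 0.11  0.1  -0.09  1.37  0.    1.16]
60 [ 0.11  0.1  -0.09  1.37  0.    0.64]
90 [ 0.11  0.1  -0.09  1.37  0.    0.11]
120 [ 0.11  0.1  -0.09  1.37  0.   -0.41]
150 [ 0.11  0.1  -0.09  1.37  0.   -0.93]
180 [ 0.11  0.1  -0.09  1.37  0.   -1.46]
4.5 [ 9.08639615e-02  1.82066428e-02 -1.02035893e-01  1.45062516e+00
 -2.15064676e-04  2.18637787e+00] [0.4902635  0.10937459 0.33992677] [-0.19805153 -0.26136848 -0.14418726]
cap 0.79 [345. 148.] [0.5247 0.1267 0.149 ]
cap 0.79 [298.  67.] [0.5266 0.2281 0.149 ]
cap 0.71 [270. 162.] [0.4461 0.1549 0.149 ]
cap_shoulder 0.76 [292.  63.] [0.5241 0.2275 0.192 ]
cap_shoulder 0.71 [422. 103.] [0.6121 0.1357 0.192 ]
cap_shoulder 0.63 [262. 169.] [0.4473 0.1563 0.192 ]
can 0.59 [339. 138.] [0.5228 0.1231 0.    ]
dish 0.8 [368. 263.] [ 0.4603 -0.0936  0.    ]
```

View pics/w1.png

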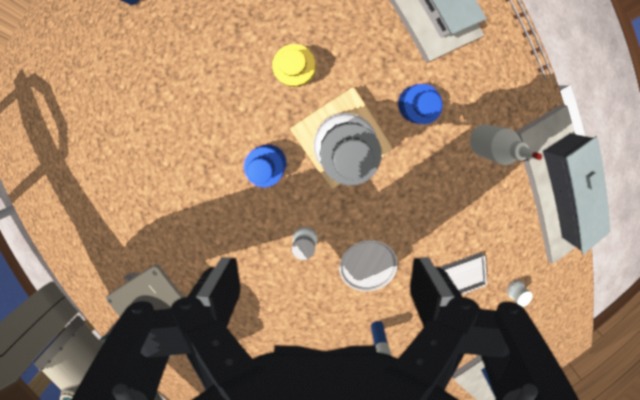

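The wrist view shows the grey cap on the can at (350,155), with the blue look-alikes at (265,166) and (421,103) and the yellow one at (294,64). The dish is at (368,264). I'll put the camera straight above the cap for one enlarged confirmation and a refined centre.

Run:
```python
from h import *
a0=np.radians(-30);R=down(a0)
p=ctrl.get_image("wrist");T=np.array(p["T_tool_cam"]);print(T.round(3),np.array(p["K"]).round(1))
off=R@T[:3,3];ax=R@T[:3,:3]@[0,0,-1];print("cam off",off,"axis",ax)
c=np.array([.527,.125]);tp=np.r_[c-off[:2]-.0*ax[:2],.34]
ctrl.goto(tp,R);s=ctrl.observe();p=ctrl.get_image("wrist")
for n,z in {"cap":.149,"cap_shoulder":.192,"can":0}.items():
    for d in ctrl.landmark_of(n,p)[:3]: print(n,round(d["p"],2),np.round(d["pixel"]),atz(wray(p,d["pixel"],s["tool_pos"],s["tool_rot"]),z).round(4))
for d in ctrl.recognise("cap",p)[:4]: print(d)
for d in ctrl.recognise("dish",p)[:1]: print(d)
# pixel of cap axis
b=[d["pixel"] for d in ctrl.landmark_of("cap_shoulder",p)]
save(p,"w2full.png")
import pickle;pickle.dump((p,s["tool_pos"],s["tool_rot"]),open("w2.pkl","wb"))
K=np.array(p["K"])
# project guess (.527,.125,.22) 
from scipy.optimize import least_squares
u=least_squares(lambda x:(atz(wray(p,x,s["tool_pos"],s["tool_rot"]),.22)[:2]-c)*1000,[320,200]).x.astype(int);print("px",u)
x0=max(0,u[0]-80);y0=max(0,u[1]-60);save(p,"w2.png",[x0,y0,x0+160,y0+120],4);print(x0,y0)
```

```text
[[ 1.     0.001  0.002  0.   ]
 [ 0.001 -0.952 -0.306 -0.078]
 [ 0.001  0.306 -0.952 -0.143]
 [ 0.     0.     0.     1.   ]] [[309.7   0.  324.7]
 [  0.  309.7 202.6]
 [  0.    0.    1. ]]
cam off [0.03912556 0.06764792 0.14287722] axis [-0.15478418 -0.26441713 -0.95190621]
cap 0.92 [320. 105.] [0.5234 0.1278 0.149 ]
cap 0.84 [281.  38.] [0.5243 0.213  0.149 ]
cap 0.68 [254. 135.] [0.4453 0.1372 0.149 ]
cap_shoulder 0.89 [274.  35.] [0.5213 0.208  0.192 ]
cap_shoulder 0.87 [406.  69.] [0.6114 0.1186 0.192 ]
cap_shoulder 0.8 [325. 103.] [0.5284 0.1268 0.192 ]
{'box': [384.6, 50.6, 431.2, 97.6], 'p': 0.84}
{'box': [258.1, 10.5, 302.0, 57.4], 'p': 0.81}
{'box': [289.8, 72.6, 357.1, 136.3], 'p': 0.8}
{'box': [227.2, 115.7, 272.0, 157.7], 'p': 0.58}
{'box': [325.2, 217.8, 387.8, 271.0], 'p': 0.93}
px [324 105]
244 45
```

View pics/w2.png

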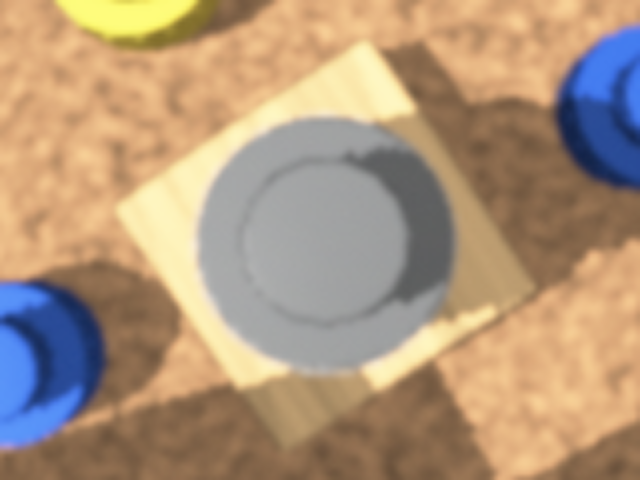

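Confirmed: in the crop, the grey cap is on the can in the wooden block, with the knob centre at crop (325,241) and the shoulder centre at (326,243). Only blue and yellow look-alikes are around it. Next I'll refine, take the pose above it, and descend.

Run:
```python
from h import *
import pickle
p,pos,rot=pickle.load(open("w2.pkl","rb"))
k=lambda x,y:(244+(x+.5)/4-.5,45+(y+.5)/4-.5)
A=atz(wray(p,k(325,241),pos,rot),.22);B=atz(wray(p,k(326.5,243),pos,rot),.192);print(A,B)
# block centre (z=.04)  corners in crop
for q in [(118,210),(366,40),(537,290),(288,447)]: print(atz(wray(p,k(*q),pos,rot),.04).round(4))
c=(A+B)[:2]/2
R=down(np.radians(-30))
ctrl.goto(np.r_[c,.27],R)
ctrl.move_l(np.r_[c,.235],.05)
s=ctrl.observe();p=ctrl.get_image("wrist");save(p,"w3.png");print(c,s["time"],s["tool_pos"],s["force"],s["moment"])
```

```text
[0.52755887 0.12516253 0.22      ] [0.52766605 0.12470555 0.192     ]
[0.4708 0.1736 0.04  ]
[0.5768 0.1815 0.04  ]
[0.585  0.0738 0.04  ]
[0.4789 0.0685 0.04  ]
[0.52761246 0.12493404] 6.875 [0.52775961 0.12496886 0.23512252] [-0.11685786  0.48106378  0.55362722] [0.03574249 0.0443308  0.00701436]
```

View pics/w3.png

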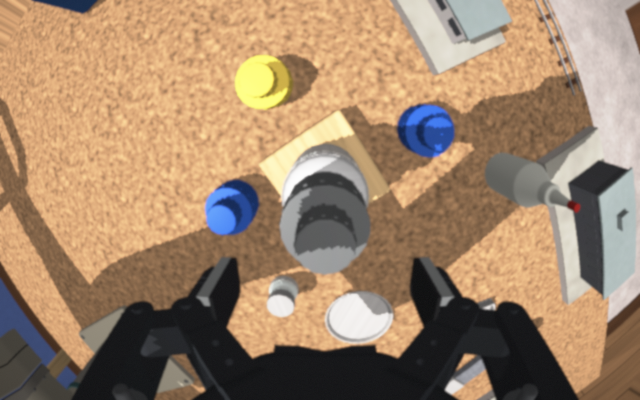

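The knob is centred between the jaws (fingers at columns 237 and 413, cap at 326). The block corners give the same centre, about (0.528, 0.124). Now I'll descend, close, and press while watching the force.

Run:
```python
from h import *
c=np.array([.5276,.1249])
hit=ctrl.move_l(np.r_[c,.1955],.05,contact_N=4)
s=ctrl.observe();print(hit,s["tool_pos"],np.round(s["force"],2))
f0=np.array(s["force"])
ctrl.gripper_close();ctrl.hold(.2)
s=ctrl.observe();print(s["time"],s["grip_width"],s["tool_pos"],np.round(s["force"]-f0,2),np.round(s["moment"],3))
z=s["tool_pos"][2]
z=.1955
for i in range(5):
    z-=.0005;ctrl.move_l(np.r_[c,z],.01);ctrl.hold(.1);s=ctrl.observe()
    print(round(z,4),np.round(s["tool_pos"],4),np.round(s["force"],2))
    if s["force"][2]>9: break
print(s["time"])
```

```text
False [0.52787926 0.12493148 0.19578041] [-0.38  0.18 -0.64]
8.5833 0.3993732818844672 [0.52785879 0.12495029 0.19600467] [ 0.88 -0.96  4.93] [ 0.022  0.265 -0.007]
0.195 [0.5278 0.1249 0.1952] [0.01 0.27 4.56]
0.1945 [0.5278 0.1249 0.1946] [-0.7  -0.6   5.07]
0.194 [0.5278 0.1249 0.1941] [ 0.27 -0.18  5.08]
0.1935 [0.5278 0.1249 0.1936] [-0.97  0.1   4.15]
0.193 [0.5278 0.1249 0.1931] [-0.2  -0.06  4.48]
10.3333
```

```bash
cat >> h.py <<'E'
def fz(n=4):
    v=[]
    for _ in range(n): ctrl.hold(.02);v.append(ctrl.observe()["force"])
    return np.mean(v,0)
E
python3 - <<'E'
from h import *
c=np.array([.5276,.1249]);z=.193;log=[]
while z>.1745:
    f=fz(4 if log and log[-1][1]>9 else 3);log.append((round(z,5),round(f[2],2)))
    if f[2]>15.0: break
    z-=.0005 if f[2]<8.5 else .0002
    ctrl.move_l(np.r_[c,z],.012)
print(log[::4],log[-8:],fz(8).round(2));s=ctrl.observe();print(s["time"],s["tool_pos"],s["moment"],s["grip_width"])
E
```

```text
[(0.193, np.float64(4.72)), (0.191, np.float64(5.37)), (0.189, np.float64(5.48)), (0.187, np.float64(7.06)), (0.185, np.float64(6.65)), (0.1833, np.float64(9.96)), (0.1825, np.float64(12.5)), (0.1817, np.float64(15.42))] [(0.1831, np.float64(11.02)), (0.1829, np.float64(11.09)), (0.1827, np.float64(11.95)), (0.1825, np.float64(12.5)), (0.1823, np.float64(12.94)), (0.1821, np.float64(14.13)), (0.1819, np.float64(14.71)), (0.1817, np.float64(15.42))] [-3.38 -0.71 15.07]
19.0667 [0.52798876 0.12506462 0.18403291] [-0.03344798  0.9044737  -0.03054645] 0.39732743725784914
```

The steep slope (about 3.7 N per commanded mm, i.e. the seal in series with the arm's compliance) shows the seal about 11 mm down. Now I'll turn it under force regulation.

Run:
```python
from h import *
c=np.array([.5276,.1249]);z=.1816;a=-30;log=[];m0=None
while a<50:
    a+=2.5
    ctrl.move_l(np.r_[c,z],.02,attitude=down(np.radians(a)))
    f=fz(2);s=ctrl.observe();m=s["moment"]
    if m0 is None:m0=m[2]
    log.append((a,round(z,4),*np.round(f,1),np.round(m[2],2)))
    if f[2]>18: z+=.0006
    elif f[2]>16.8: z+=.0002
    elif f[2]<14.8: z-=.0002
    if abs(m[2])>.9 : print("moment stop");break
for l in log: print(*l)
s=ctrl.observe();print(s["time"],s["tool_pos"],s["q"],s["grip_width"])
R=np.array(s["tool_rot"]);print(np.degrees(np.arctan2(R[1,0],R[0,0])))
```

```text
-27.5 0.1816 -2.7 0.0 14.9 0.1
-25.0 0.1816 -2.6 -0.7 14.4 0.01
-22.5 0.1814 -2.3 -0.8 15.2 0.04
-20.0 0.1814 -2.9 -0.6 15.3 0.01
-17.5 0.1814 -2.9 0.3 15.0 0.03
-15.0 0.1814 -2.6 -0.1 14.9 0.06
-12.5 0.1814 -2.6 -0.3 15.0 0.08
-10.0 0.1814 -2.8 -0.6 15.7 0.11
-7.5 0.1814 -2.6 -0.2 15.8 0.06
-5.0 0.1814 -3.0 -0.1 15.7 0.02
-2.5 0.1814 -3.1 -0.1 15.8 -0.0
0.0 0.1814 -2.3 0.4 14.4 0.05
2.5 0.1812 -1.7 0.5 16.1 0.06
5.0 0.1812 -2.0 -0.3 15.4 0.02
7.5 0.1812 -1.1 -0.6 15.4 0.05
10.0 0.1812 -2.1 -0.3 15.1 -0.04
12.5 0.1812 -1.3 0.5 14.4 0.01
15.0 0.181 -1.8 0.2 15.9 0.03
17.5 0.181 -2.4 0.1 15.7 0.04
20.0 0.181 -3.0 0.8 16.1 0.04
22.5 0.181 -2.4 -0.4 16.6 0.03
25.0 0.181 -3.2 -0.3 16.6 0.09
27.5 0.181 -2.6 -0.2 15.8 0.09
30.0 0.181 -2.2 -0.5 16.2 0.1
32.5 0.181 -2.5 -0.4 16.3 -0.01
35.0 0.181 -2.1 -0.2 15.9 0.05
37.5 0.181 -1.9 -0.1 15.7 0.01
40.0 0.181 -2.5 0.3 15.1 0.02
42.5 0.181 -1.2 0.2 15.2 0.08
45.0 0.181 -1.1 0.2 15.8 0.02
47.5 0.181 -1.5 -0.8 15.6 -0.05
50.0 0.181 -1.4 -0.1 15.0 -0.21
28.1333 [0.52978482 0.12499338 0.18402939] [ 1.13085495e-01  1.60937249e-01 -2.73932728e-01  1.13054694e+00
 -3.03433972e-04  8.12062689e-01] 0.40026942071327604
49.95192513584361
```

Run:
```python
from h import *
c=np.array([.5276,.1249]);z=.181
for a in (52,54,56):
    ctrl.move_l(np.r_[c,z],.02,attitude=down(np.radians(a)));f=fz(3);m=ctrl.observe()["moment"][2];print(a,f.round(1),round(m,2))
    if abs(m)>.8: break
ctrl.hold(.1)
ctrl.move_l(np.r_[c,.190],.03);print(fz(3).round(1))
ctrl.move_l(np.r_[c,.1965],.03);f=fz(4);s=ctrl.observe();print(f.round(1),s["tool_pos"],s["moment"])
print("hit",ctrl.move_l(np.r_[c,.203],.03,contact_N=8),fz(3).round(1),ctrl.observe()["tool_pos"])
s=ctrl.observe();print(s["time"],s["grip_width"])
```

```text
52 [-1.  -0.2 15.5] -0.74
54 [-1.5  0.2 15. ] -1.26
[ 11.2   3.3 -21.7]
[ 2.9  3.2 -8.7] [0.52655601 0.12525065 0.1948761 ] [ 0.72669117 -0.71610808 -0.35813811]
hit True [ 0.3 -0.4  4.2] [0.52657493 0.12495739 0.20296703]
30.1333 0.3982612417131242
```

Run:
```python
from h import *
s=ctrl.observe();print(s["tool_pos"],np.round(s["force"],1),np.round(s["moment"],2))
p=ctrl.get_image("side");w=ctrl.get_image("wrist")
save(p,"s4.png",[220,60,360,220],3.5);save(w,"w4.png",[220,100,430,320],2.5)
A=cv2.imread("pics/s4.png");B=cv2.imread("pics/w4.png");h=min(A.shape[0],B.shape[0]);print(A.shape,B.shape)
C=np.hstack([cv2.resize(A,(int(A.shape[1]*480/A.shape[0]),480)),cv2.resize(B,(380,int(380*220/210)))[:398] if 0 else cv2.resize(B,(370,480))]);cv2.imwrite("pics/c4.png",C)
for n in("cap_shoulder","can_neck","cap"):
  for q,pp in (("side",p),):
    for d in ctrl.landmark_of(n,pp)[:4]: print(n,q,round(d["p"],2),np.round(d["pixel"],1))
for P in [(.5276,.1249,.192),(.5276,.1249,.22),(.5276,.1249,.149),(.5276,.1249,.168)]: print(P,proj(p,P).round(1))
```

```text
[0.52657493 0.12495739 0.20296703] [ 0.8 -0.   5. ] [-0.19 -0.12  0.05]
(560, 490, 3) (550, 525, 3)
cap_shoulder side 0.74 [284.9 135. ]
cap_shoulder side 0.56 [243.2 184.6]
cap_shoulder side 0.5 [277.  157.3]
can_neck side 0.72 [285.9 146. ]
cap side 0.93 [286.6 148.8]
cap side 0.6 [337.3 188.1]
cap side 0.58 [282.4 172.7]
cap side 0.5 [273.1 312.5]
(0.5276, 0.1249, 0.192) [285.4 136.2]
(0.5276, 0.1249, 0.22) [284.5 126.2]
(0.5276, 0.1249, 0.149) [286.7 150.8]
(0.5276, 0.1249, 0.168) [286.2 144.4]
```

View pics/c4.png

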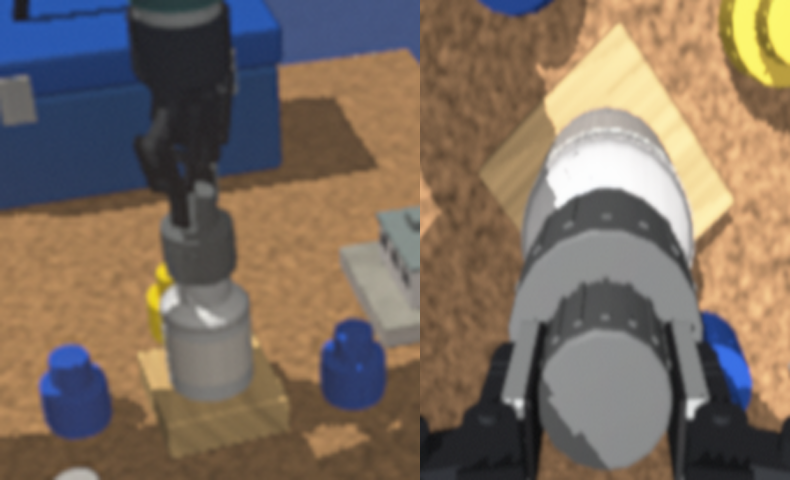

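The cap is still on the neck and held by the pads. The twist I left against the stop probably jammed the bar until it slipped. The moment is now about 0, with 5 N of spring under the cap. I'll raise it in small steps and watch the force.

Run:
```python
from h import *
c=np.array([.5270,.1249])
for z in np.arange(.204,.2225,.0015):
    ctrl.move_l(np.r_[c,z],.03);f=fz(3);s=ctrl.observe();print(round(z,4),np.round(s["tool_pos"],4),f.round(1),round(s["moment"][2],2))
    if f[2]<-7: print("stuck");break
R=np.array(s["tool_rot"]);print(s["time"],s["grip_width"],np.degrees(np.arctan2(R[1,0],R[0,0])))
p=ctrl.get_image("side");w=ctrl.get_image("wrist")
for n in("cap_shoulder","cap"):
    for d in ctrl.landmark_of(n,p)[:2]: print(n,round(d["p"],2),np.round(d["pixel"],1))
save(p,"s5.png",[220,60,360,220],3.5);save(w,"w5.png",[220,100,430,320],2.5)
A=cv2.imread("pics/s5.png");B=cv2.imread("pics/w5.png")
cv2.imwrite("pics/c5.png",np.hstack([cv2.resize(A,(420,480)),cv2.resize(B,(370,480))]))
```

```text
0.204 [0.5264 0.1247 0.2034] [ 0.1  0.5 -0.1] -0.02
0.2055 [0.5268 0.1249 0.2054] [ 0.2  0.1 -1.2] -0.0
0.207 [0.527  0.1249 0.2071] [ 0.4  0.1 -0.5] -0.03
0.2085 [0.5271 0.1249 0.2086] [-0.   0.  -0.8] -0.02
0.21 [0.5271 0.1249 0.2101] [ 0.1  0.2 -0.1] -0.04
0.2115 [0.5271 0.1249 0.2116] [-0.1  0.  -0.7] 0.01
0.213 [0.5271 0.1249 0.2131] [ 0.4  0.2 -1. ] -0.02
0.2145 [0.5271 0.1249 0.2146] [-0.1 -0.2 -0.5] 0.01
0.216 [0.5271 0.1249 0.2161] [-0.1 -0.5 -0.7] 0.01
0.2175 [0.527  0.1249 0.2176] [-0.2  0.1 -0.4] -0.01
0.219 [0.527  0.1249 0.219 ] [-0.2 -0.4 -0.8] -0.01
0.2205 [0.5271 0.1249 0.2206] [ 0.4  0.1 -0.4] -0.03
0.222 [0.5271 0.1249 0.2221] [ 0.3 -0.2 -0.4] 0.03
34.325 0.401586401764976 54.01604211017391
cap_shoulder 0.93 [286.  128.7]
cap_shoulder 0.86 [340.  177.5]
cap 0.78 [287.6 139.3]
cap 0.66 [336.6 188.2]
```

View pics/c5.png

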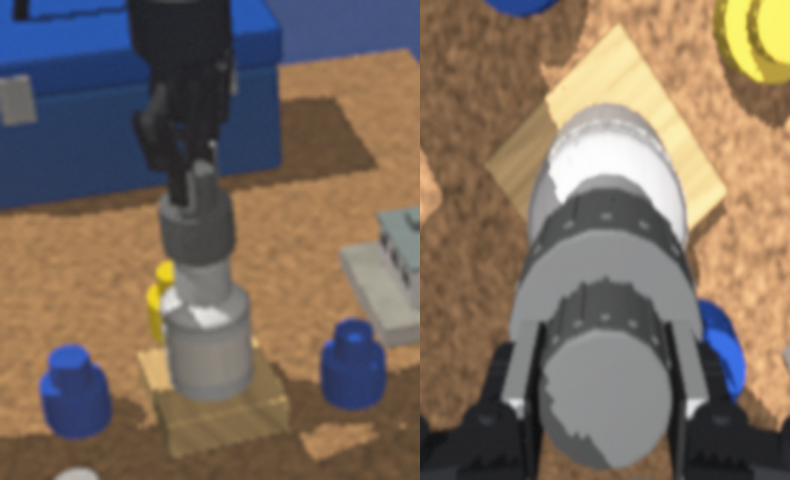

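The cap follows freely, with the neck showing below it; the fingers hold the upper part of the knob after slipping about 5 mm, so TCP minus cap z is about 52 mm. Next I'll lift it clear, carry it, and look straight down at the dish.

Run:
```python
from h import *
ctrl.move_l([.527,.1249,.262],.06);print(fz(3).round(1))
s=ctrl.observe();R=np.array(s["tool_rot"])
T=np.array(ctrl.get_image("wrist")["T_tool_cam"]);off=R@T[:3,3]
ctrl.move_l(np.r_[np.array([.46,-.0935])-off[:2],.262],.12)
ctrl.hold(.15);s=ctrl.observe();w=ctrl.get_image("wrist")
print(s["time"],s["tool_pos"],s["force"],s["grip_width"])
for d in ctrl.recognise("dish",w)[:2]:
    b=np.array(d["box"]);m=(b[:2]+b[2:])/2;ray_=lambda q:atz(wray(w,q,s["tool_pos"],s["tool_rot"]),.01)
    print(d,ray_(m).round(4),"size",np.linalg.norm(ray_((b[0],m[1]))-ray_((b[2],m[1]))),np.linalg.norm(ray_((m[0],b[1]))-ray_((m[0],b[3]))))
for d in ctrl.landmark_of("dish",w)[:2]: print(d,atz(wray(w,d["pixel"],s["tool_pos"],s["tool_rot"]),0).round(4))
for d in ctrl.landmark_of("cap_shoulder",w)[:3]+ctrl.landmark_of("cap",w)[:3]: print(d)
save(w,"w6.png")
```

```text
[ 0.  -0.3 -0.7]
37.9417 [ 0.52184448 -0.13895398  0.2620255 ] [-0.6245772  -0.62474047 -0.92975019] 0.3996573126726962
{'box': [287.2, 69.9, 368.9, 152.1], 'p': 0.85} [ 0.4631 -0.0928  0.01  ] size 0.10336046534211732 0.10556107360407675
{'pixel': [326.2, 110.0], 'p': 0.91} [ 0.4608 -0.0939  0.    ]
{'pixel': [320.4, 228.7], 'p': 0.58} [ 0.5884 -0.1966  0.    ]
{'pixel': [534.9, 148.8], 'p': 0.86}
{'pixel': [549.5, 21.8], 'p': 0.77}
{'pixel': [326.9, 256.6], 'p': 0.76}
{'pixel': [534.3, 26.5], 'p': 0.85}
{'pixel': [323.7, 226.9], 'p': 0.69}
{'pixel': [516.5, 145.9], 'p': 0.65}
```

View pics/w6.png

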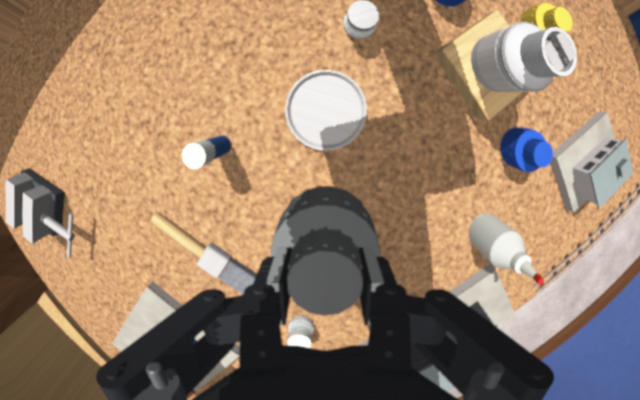

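The cap hangs upright in the jaws at (325,250). The dish circle at (326,110) has a fitted diameter of about 104 mm, which matches, and its centre is about (0.4615, -0.0935). Now I'll place it.

Run:
```python
from h import *
c=np.array([.4615,-.0935])
ctrl.move_l(np.r_[c,.262],.1)
ctrl.move_l(np.r_[c,.075],.1);ctrl.hold(.15);print(fz(3).round(1))
hit=ctrl.move_l(np.r_[c,.044],.015,contact_N=3)
f=fz(4);s=ctrl.observe();print(hit,s["time"],s["tool_pos"],f.round(1),np.round(s["moment"],2))
```

```text
[-0.1  0.3 -0.7]
True 42.8083 [ 0.46172844 -0.09361941  0.05159876] [0.4 0.1 4.4] [-0.04 -0.06 -0.03]
```

Run:
```python
from h import *
ctrl.gripper_open();ctrl.hold(.2);s=ctrl.observe();print(s["grip_width"],np.round(s["force"],1))
x,y,_=s["tool_pos"]
ctrl.move_l([x,y,.10],.05);ctrl.move_l([x,y,.25],.12)
off=np.array(s["tool_rot"])@np.array(ctrl.get_image("wrist")["T_tool_cam"])[:3,3]
ctrl.move_l(np.r_[np.array([.4615,-.0935])-off[:2],.262],.12);ctrl.hold(.15)
s=ctrl.observe();w=ctrl.get_image("wrist");p=ctrl.get_image("side");print(s["time"])
P=lambda q,z:atz(wray(w,q,s["tool_pos"],s["tool_rot"]),z).round(4)
for n,z in (("dish",0),("cap",.004),("cap_shoulder",.047)):
    for d in ctrl.landmark_of(n,w)[:1]: print("w",n,round(d["p"],2),np.round(d["pixel"]),P(d["pixel"],z))
    for d in ctrl.landmark_of(n,p)[:3]: print("s",n,round(d["p"],2),np.round(d["pixel"]),atz(ray(p,d["pixel"]),z).round(4))
save(w,"w7.png",[245,30,405,190],3);save(p,"s7.png",[200,180,360,340],3)
cv2.imwrite("pics/c7.png",cv2.resize(np.hstack([cv2.imread("pics/w7.png"),cv2.imread("pics/s7.png")]),(800,400)))
```

```text
0.9979592352495678 [0.4 0.2 0.7]
47.1083
s dish 0.79 [284. 260.] [ 0.4624 -0.0969  0.    ]
w cap 0.92 [516. 147.] [0.6565 0.1118 0.004 ]
s cap 0.9 [284. 260.] [ 0.4627 -0.1006  0.004 ]
s cap 0.82 [245. 198.] [0.4049 0.148  0.004 ]
s cap 0.65 [336. 192.] [0.6507 0.0996 0.004 ]
w cap_shoulder 0.92 [548.  21.] [0.5184 0.2429 0.047 ]
s cap_shoulder 0.75 [242. 187.] [0.4033 0.1438 0.047 ]
s cap_shoulder 0.7 [338. 179.] [0.6574 0.1015 0.047 ]
s cap_shoulder 0.57 [284. 247.] [ 0.4664 -0.1002  0.047 ]
```

View pics/c7.png

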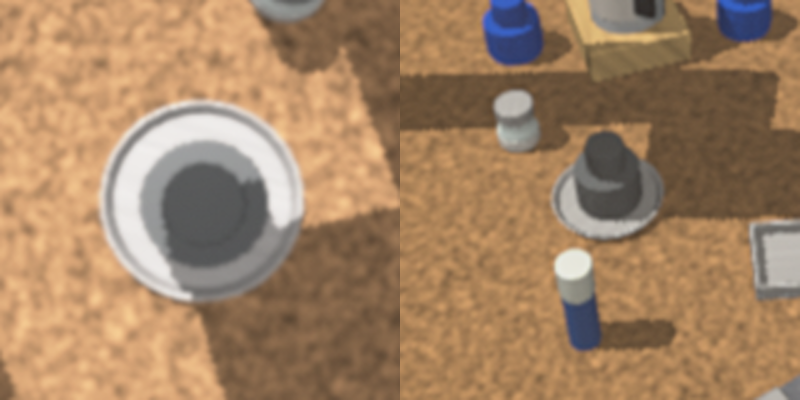

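The cap stands knob up in the dish: shoulder circle at crop (204,204), dish rim at (202,200), so about 2 mm off centre. The jar, stick and tray look undisturbed and the gripper is clear, so I'm handing in.

```bash
python3 -c "
from workcell import ctrl
ctrl.sign_off();print(ctrl.observe()['time'])"
```

```text
the job is handed in; nothing more can be done
the job is handed in; nothing more can be done
```

The can is open: I pressed the cap onto the seal, turned it anticlockwise to the stop, lifted it off and set it in the dish. I handed the job in at about 47 s on the robot's clock; no verdict is reported.

- **Press and turn:** The push rose steeply about 11 mm down, which I took as the seal. I held 14.4 to 16.6 N by the wrist force through the turn, until the twisting moment rose at the hard stop.
- **What did not go cleanly:** I wound the cap about 4° too far against the stop, to 1.26 N m. On letting up, the bar jammed for a moment: the wrist force read about 22 N of upward pull, then it came free.
- **Disagreement:** The jam made me think the fingers had slipped about 5 mm up the knob. Contact at the dish came 4 mm lower than that predicts, so they probably slipped little.
- **Last look:** The wrist and side pictures show the cap knob up and about 2 mm off the dish's centre. By its measured position the dish has moved no more than a few millimetres. The bystanders in those crops look untouched, and the gripper is open and clear. I did not re-measure the ones outside the crops.

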